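Unlock the coffee mill and hold its run dial on the third click

ROBOT

A 6-joint arm with a two-finger parallel gripper is mounted at the origin on the work surface. World frame = base frame: x ahead of the robot, y to its left, z up, the work surface at z = 0. Lengths are in m, angles in rad, forces in N, time in s.
With the tool pointing down it reaches from about 0.3 to 0.875 m from the base axis. Payload 6.4 kg.
Tool frame: the origin (TCP) lies between the finger pads; the fingertips stand 19 mm ahead of it and the grasp point (between the pads) is the TCP (ctrl.tips_ahead is the z of the fingertips in the tool frame, in m); z points along the fingers, y is the line along which they close (so a half turn about z gives the same grasp; the last joint's range is limited). The gripper opens to 85 mm and grips with 20 to 120 N. Pads are 22 mm wide; open, the fingers measure 114 mm over their backs; the gripper's body (76 mm by 85 mm) begins 54 mm behind the grasp point. The pads swing forward as they close: fully open they stand 13 mm farther back than shut.
Start: joints at [0.961, 0.181, 1.607, -0, 1.354, -0.206], TCP at [0.226, 0.529, 0.215] pointing down, gripper open.
Joint ranges: [-2.99, 2.99], [-0.89, 2.07], [0.3, 2.58], [-1.14, 4.28], [0, 2.63], [-3.12, 3.12]. Speed limits (rad/s): [2.57, 2.57, 3.01, 3.14, 3.14, 3.14].

INTERFACE

Orientations are given as a unit quaternion [w, x, y, z].
In Python, from bench import readout, vision, ctrl gives the robot as it stands.
- The arm moves only by the tool play_rows, never from a script. Its arguments are lists of equal length, an entry for each row: "xyz": the shift along the tool's x, y, z in mm, a list of three; "rot": the turn, a rotation vector about the tool's x, y, z in rad, a list of three; "grip": the opening, from 0 (shut) to 1 (fully open). In form: {"xyz": [[x, y, z], ...], "rot": [[rx, ry, rz], ...], "grip": [grip, ...]}. A call has exactly 10 rows; each row is the pose to reach, as a shift and turn from the pose commanded when the call began, along the tool's axes at that moment; what a row does not reach only later rows make up. A row lasts 1/8 s, in which the tool goes at most 62.5 mm and 10.7 degrees, less where a joint would pass 70% of its speed; a pose out of reach is approached as far as the arm can. A call with a gripper value outside its range is refused whole. The fingers move at their own pace and stop on an object; the grip force is fixed at half the most. Time passes only in rows, so rows that repeat a pose let the fingers close, or fill a call up. It gives the time, the measured TCP pose, the force, the opening and the grip force at its end, in the units of the state.
- readout.get_obs(): the state, without advancing time (a new reading comes with each control period).
- vision.camera(name): name is "scene" or "top"; returns a dict with "color" (420x560x3 uint8, red, green, blue), "depth" (420x560 float32, m along the optical axis (not along the pixel's ray), 0 where there is no reading), "camera_matrix" (3x3 intrinsics, pixels), "k1" (the pictures are not rectified: a ray, as slopes to the right and down, at radius r is drawn at 1 + k1 r^2 times it, then the intrinsics apply), "extrinsics" (4x4, takes a point from camera to world coordinates). Camera axes: x right, y down, z forward; pixel columns grow to the right and rows downward; lengths in m; the calibration is good to about 2 mm. A picture is of the moment at which its call begins.
- ctrl.hand_in(): hands the job in; it is judged then, once.
The state is a dict: "time_s": time; "q": joint angles; "dq": joint speeds; "joint_efforts": joint torques, N m; "eef_pos": TCP position; "eef_rot": TCP orientation; "wrist_force": force on the tool from outside, world axes, zero at the start; "torque": the same for the moment, N m; "opening": opening from 0.0 (shut) to 1.0 (fully open); "grasp_force": force on a finger pad.
Only numpy, scipy, OpenCV 4.12 (cv2) and the standard library are available. Lean on these libraries where they do the work, as an engineer would, in place of code of your own. Each camera call takes 0.05 s, during which the arm holds its last target. There are 200 camera calls.

TASK

The empty coffee mill is to be run clear: draw the steel locking pin up out of its bore beside the dial and hang it upright by its collar in the fork-shaped notch on the side of the mill, then let go of it. Then push the dial's upright post round clockwise, against its return spring, past the first two clicks to the third, where the dial stops, and finish while still holding it there with the fingers, for it springs back if let go. Leave the mugs, jug, jar, saucer and spoon where they stand.

Things in the scene. Friction and masses are not known exactly. Their poses are not given: they have to be found in the camera images.
- mill: coffee mill, fixed: aluminium box with a flat deck 100 mm above the table. Origin on the table under the dial's axis, z up; the box spans x -120 to 220, y -105 to 105 mm. A drum 104 mm wide, 53 mm tall stands on the deck at x 145, y 0; a chute juts from the +y side at x 145, its top 135 mm above the table; the parking fork juts 45 mm from the -y side at x 0.
- pin: loose round steel pin, upright, about 70 g. Origin on its axis under its collar (22 mm wide, 5 thick), z up. Above the collar a round grip 14 mm wide, its top 55 mm above the origin; below a shank 9 mm wide, 40 long. At the start the shank is in the bore, the collar on the deck, barring the dial's tail: the dial cannot reach its first click until the pin is out.
- bore (a point): centre of the mouth of the pin's bore, on the mill's deck (100 mm above the table); 11 mm wide, 50 mm deep; at x 14, y -53 mm of the mill.
- notch (a point): middle of the parking notch, level with its top face and the deck (100 mm up), at x 0, y -132 mm of the mill. A slot 13 mm wide along the mill's y, between two prongs 14 mm thick; closed 14 mm inward of this point, open 18 mm outward, open above and below, free down to the table. A pin let down into it hangs with its collar on the prongs, its origin at this height.
- dial_axis (a point): point on the dial's upright axis, on the deck (100 mm above the table). The dial is a black disc 68 mm wide with an arm (72 mm) carrying the post, and a tail (64 mm) opposite, all between 2 and 14 mm above the deck.
- dial_post (a point): centre of the top of the dial's upright steel post, which moves with the dial: 60 mm from the dial's axis, 14 mm wide, top 55 mm above the deck (155 mm above the table), free to grip or push between 14 and 55 mm above the deck. At rest it lies at x -34, y 50 mm of the mill (124 degrees from the mill's x).
- dial (a joint): turn of the dial, rad, growing clockwise from above; 0 rest, 1.20 end stop. Clicks at about 0.25, 0.62 and 1.00; the third position is 1.05 to 1.20. Three small studs on the deck mark where the arm points at 0.40, 0.78 and 1.17. The spring always returns it fully: 3 N at the post at rest, 5.5 N at the end, up to 1 N more or less going over a click; a post turning in a tight grip adds 1 to 2 N.
- mug_under_chute: white mug with a black rim, 84 mm wide, 93 mm tall, handle at its +y, origin under its centre; bystander, under the chute at the mill's +y side
- mug_spare: the same kind of mug, standing free beside the mill; bystander
- sugar_jar: glass jar with a wooden cap, 72 mm wide, 85 mm tall, origin under its centre; bystander beside the mill
- saucer: white saucer, 124 mm wide, 18 mm tall, origin under its centre; bystander
- spoon: steel spoon 140 mm long lying on the table, handle to its -x; bystander
- milk_jug: steel milk jug, 70 mm wide, 100 mm tall, handle at its +y, origin under its centre; bystander beside the mill

How it is judged:
By the outcome, as a careful person would: the job done as asked, in the order asked, and still so for the second after the job is handed in, while the arm keeps its last pose, push and grip.
It also fails if it takes over 48 s, if anything falls off the work surface, if the arm or the gripper's body presses on something with over 40 N, if the wrist force passes 120 N, or if a joint passes its speed limit or range.

## Working session

There is one attempt and no reset: what is moved stays moved. The work goes in short steps, Python scripts to look and compute and a tool call to move; the robot and the scene stay as the last step left them, time stands still between calls to the robot, and variables do not carry over. Pictures are saved under pics/ and viewed, at most 10 in all, crops included, and the job is handed in when it is done.

Besides the shell and the picture viewer there is one more tool, called after "Request:" by a JSON object that holds its "name" and its "arguments", one argument or row to a line. play_rows: Moves the arm, as the interface text tells. Its arguments: {"type":"object","properties":{"xyz":{"type":"array","items":{"type":"array","items":{"type":"number"}}},"rot":{"type":"array","items":{"type":"array","items":{"type":"number"}}},"grip":{"type":"array","items":{"type":"number"}}},"required":["xyz","rot","grip"]}

```bash
mkdir -p pics; cat > h.py <<'E'
import numpy as np, cv2
from bench import readout, vision, ctrl
def cam(n,save=None):
    c=vision.camera(n)
    if save: cv2.imwrite('pics/'+save,c['color'][:,:,::-1])
    np.savez('/tmp/'+n+'.npz',**{k:np.array(v) for k,v in c.items()})
    return c
def rays(c,uv):
    K=np.array(c['camera_matrix']);k=float(c['k1']);uv=np.atleast_2d(np.array(uv,float))
    d=np.stack([(uv[:,0]-K[0,2])/K[0,0],(uv[:,1]-K[1,2])/K[1,1]],1);s=d.copy()
    for _ in range(20): s=d/(1+k*(s**2).sum(1,keepdims=True))
    return np.c_[s,np.ones(len(s))]
def onplane(c,uv,z):
    E=np.array(c['extrinsics']);r=rays(c,uv)@E[:3,:3].T;o=E[:3,3]
    return o+r*((z-o[2])/r[:,2])[:,None]
def cloud(c):
    E=np.array(c['extrinsics']);h,w=c['depth'].shape
    v,u=np.mgrid[:h,:w];r=rays(c,np.c_[u.ravel(),v.ravel()])
    return ((r*c['depth'].reshape(-1,1))@E[:3,:3].T+E[:3,3]).reshape(h,w,3)
def proj(c,P):
    E=np.array(c['extrinsics']);K=np.array(c['camera_matrix']);P=np.atleast_2d(P)
    q=(P-E[:3,3])@E[:3,:3];s=q[:,:2]/q[:,2:];s=s*(1+float(c['k1'])*(s**2).sum(1,keepdims=True))
    return s*[K[0,0],K[1,1]]+[K[0,2],K[1,2]]
E
python3 - <<'E'
from h import *
t=cam('top','top0.png');s=cam('scene','scene0.png')
for c in (t,s): print(np.round(c['extrinsics'],3).tolist(),np.round(c['camera_matrix'],1).tolist(),c['k1'])
o=readout.get_obs();print({k:np.round(v,3).tolist() for k,v in o.items()},ctrl.tips_ahead)
E
```

```text
[[-0.059, -0.977, 0.206, 0.247], [-0.998, 0.058, -0.011, 0.059], [-0.001, -0.207, -0.978, 1.789], [0.0, 0.0, 0.0, 1.0]] [[520.3, 0.0, 277.7], [0.0, 520.3, 201.6], [0.0, 0.0, 1.0]] -0.2006802636684258
[[0.909, 0.288, -0.303, 0.978], [0.417, -0.645, 0.64, -0.738], [-0.011, -0.708, -0.706, 1.016], [0.0, 0.0, 0.0, 1.0]] [[477.2, 0.0, 281.4], [0.0, 477.2, 209.3], [0.0, 0.0, 1.0]] 0.04610101202397665
{'time_s': 0.1, 'q': [0.961, 0.181, 1.608, 0.0, 1.354, -0.206], 'dq': [0.0, 0.001, -0.003, -0.001, 0.001, -0.0], 'joint_efforts': [0.001, -44.588, -35.224, -0.0, 0.004, -0.0], 'eef_pos': [0.226, 0.528, 0.214], 'eef_rot': [-0.0, 0.201, 0.98, -0.001], 'wrist_force': [-0.359, -0.053, -0.422], 'torque': [-0.017, -0.014, -0.024], 'grasp_force': 0.0, 'opening': 0.996} 0.019
```

View pics/top0.png

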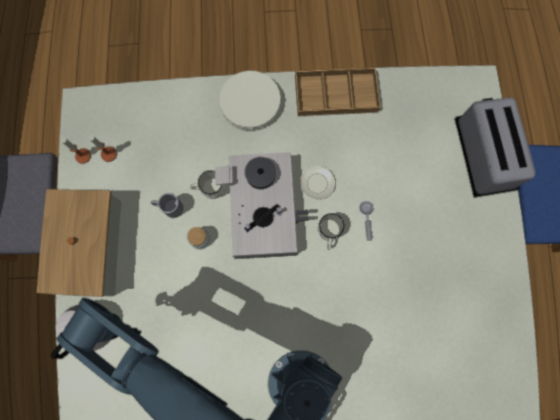

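View pics/scene0.png

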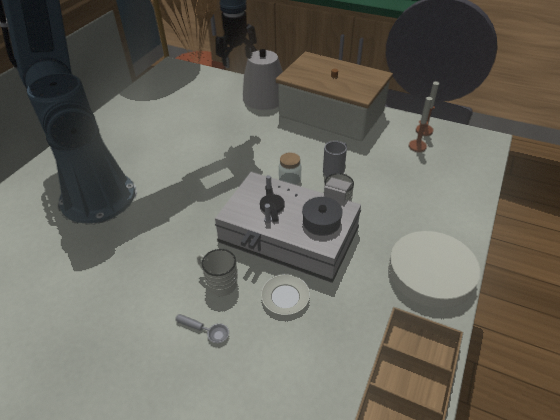

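The top view shows the mill with its drum at (260,172), the dial at (263,217) and the fork at (308,215). The spare mug stands close to the fork at (331,226). In the scene view, the post is near (268,182) and the pin near (267,210).

```bash
python3 - <<'E'
from h import *
for n,roi in (('top',(215,140,335,270)),('scene',(205,165,375,275))):
    c=dict(np.load(f'/tmp/{n}.npz')); P=cloud(c); x0,y0,x1,y1=roi
    sub=P[y0:y1,x0:x1].reshape(-1,3)
    def rect(lo,hi):
        m=((P[...,2]>lo)&(P[...,2]<hi)).astype(np.uint8); M=np.zeros_like(m);M[y0:y1,x0:x1]=m[y0:y1,x0:x1]
        M=cv2.morphologyEx(M,cv2.MORPH_OPEN,np.ones((3,3)))
        return M
    M=rect(.088,.112);k,lab,st,ce=cv2.connectedComponentsWithStats(M);i=1+np.argmax(st[1:,4])
    uv=np.argwhere(lab==i)[:,::-1];z=np.median(P[lab==i][:,2])
    cs,_=cv2.findContours((lab==i).astype(np.uint8),cv2.RETR_EXTERNAL,cv2.CHAIN_APPROX_NONE)
    cc=max(cs,key=len)[:,0];
    w=onplane(c,cc,.1)[:,:2]; r=cv2.minAreaRect((w*1000).astype(np.float32)); print(n,'deck z',z,r,cv2.boxPoints(r).round(1).tolist())
    for nm,lo,hi in (('drumtop',.14,.153+.01),):
        m=(sub[:,2]>lo)&(sub[:,2]<hi); q=sub[m]
        d=q; print(nm,len(q),np.median(q,0).round(4), cv2.minEnclosingCircle((q[:,:2]*1000).astype(np.float32)))
    img=c['color'][y0-5:y1+5,x0-30:x1+30,::-1]; f=3 if n=='scene' else 4
    cv2.imwrite(f'pics/{n}0z.png',cv2.resize(img,None,fx=f,fy=f,interpolation=cv2.INTER_CUBIC))
    print('crop origin',x0-30,y0-5,f)
E
```

```text
top deck z 0.10006618351520369 ((603.793212890625, 70.82186889648438), (253.70191955566406, 342.21697998046875), 89.8697738647461) [[432.3999938964844, -55.599998474121094], [774.5999755859375, -56.400001525878906], [775.2000122070312, 197.3000030517578], [433.0, 198.10000610351562]]
drumtop 659 [0.6964 0.0907 0.1447] ((633.2238159179688, 115.07261657714844), 122.04733276367188)
crop origin 185 135 4
scene deck z 0.09899328896920179 ((607.52685546875, 68.65971374511719), (342.8553771972656, 262.1925354003906), 0.6291965842247009) [[434.70001220703125, 197.89999389648438], [437.5, -64.30000305175781], [780.4000244140625, -60.5], [777.5, 201.60000610351562]]
drumtop 882 [0.6998 0.0895 0.1429] ((633.219482421875, 110.82927703857422), 121.57754516601562)
crop origin 175 160 3
```

View pics/top0z.png

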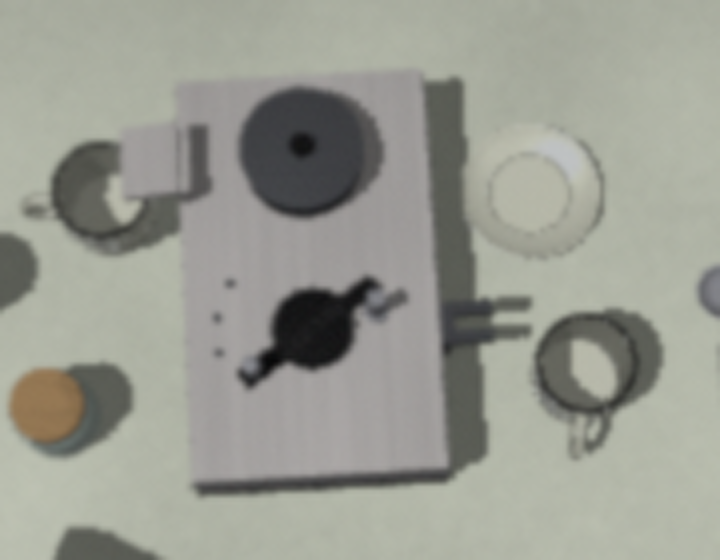

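View pics/scene0z.png

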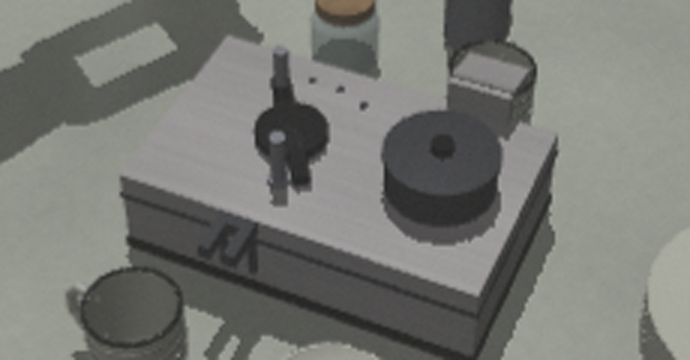

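The crops show the disc centre at top-crop (312,328), the post top at about (252,365) and the pin beside the tail at about (376,298). Next I fit the deck's sides and triangulate the pin and post.

```bash
cat > pose.py <<'E'
from h import *
def deck(c,roi,th0=0.0,ctr=(.605,.07)):
    P=cloud(c);x0,y0,x1,y1=roi;m=(abs(P[...,2]-.1)<.012).astype(np.uint8);M=np.zeros_like(m);M[y0:y1,x0:x1]=m[y0:y1,x0:x1]
    cs,_=cv2.findContours(M,cv2.RETR_EXTERNAL,cv2.CHAIN_APPROX_NONE);w=onplane(c,max(cs,key=len)[:,0],.1)[:,:2]
    ctr=np.array(ctr);th=th0
    for _ in range(6):
        ux=np.array([np.cos(th),np.sin(th)]);uy=np.array([-ux[1],ux[0]]);d=w-ctr;a=d@ux;b=d@uy;L=[]
        for s in (1,-1):
            for main,oth,h,ho in ((a,b,.17,.105),(b,a,.105,.17)):
                k=(abs(main*s-h)<.008)&(abs(oth)<ho-.015)
                l=cv2.fitLine(w[k].astype(np.float32),cv2.DIST_HUBER,0,.001,.001).ravel();L.append((l,k.sum()))
        def ang(v,ref): v=v if v@ref>0 else -v; return np.arctan2(v[1],v[0])
        t=[ang(L[0][0][:2],uy)-np.pi/2,ang(L[1][0][:2],ux),ang(L[2][0][:2],uy)-np.pi/2,ang(L[3][0][:2],ux)]
        wt=[.21,.34,.21,.34];th=np.average(t,weights=wt)
        da=[(L[i][0][2:]-ctr)@(ux if i%2==0 else uy) for i in range(4)]
        ctr=ctr+ux*(da[0]+da[2])/2+uy*(da[1]+da[3])/2
    return ctr,th,np.round(t,4),np.round(np.array(da)*1e3,1),[x[1] for x in L]
E
python3 - <<'E'
from pose import *
C={}
for n,roi in (('top',(215,140,335,270)),('scene',(205,165,375,275))):
    c=C[n]=dict(np.load(f'/tmp/{n}.npz'));r=deck(c,roi);ctr,th=r[:2]
    R=np.array([[np.cos(th),-np.sin(th)],[np.sin(th),np.cos(th)]]);ax=ctr-R@[.05,0]
    print(n,'axis',ax.round(4),'th',round(th,4),*r[2:])
    print('  pred bore',(ax+R@[.014,-.053]).round(4),'notch',(ax+R@[0,-.132]).round(4),'post',(ax+R@[-.034,.05]).round(4))
    P=cloud(c);x0,y0,x1,y1=roi;sub=P[y0:y1,x0:x1].reshape(-1,3)
    for nm,q in (('pin',ax+R@[.014,-.053]),('post',ax+R@[-.034,.05])):
        k=(np.hypot(*(sub[:,:2]-q).T)<.025)&(sub[:,2]>.12)&(sub[:,2]<.175)
        s=sub[k]; print(nm,k.sum(),np.median(s,0).round(4) if k.any() else '',s[:,2].max().round(4) if k.any() else '')
        print('   pred px top',proj(c,np.r_[q,.155])[0].round(1))
    # drum top and disc
    q=ax+R@[.145,0];k=(np.hypot(*(sub[:,:2]-q).T)<.07)&(abs(sub[:,2]-.153)<.012)
    e=cv2.minAreaRect((sub[k][:,:2]*1000).astype(np.float32));print('drum pred',q.round(4),'meas',np.round(e[0],1),np.round(e[1],1),sub[k][:,2].mean().round(4))
    # disc: dark pixels
    g=c['color'].max(2);m=np.zeros(g.shape,np.uint8);m[y0:y1,x0:x1]=(g[y0:y1,x0:x1]<45);m=cv2.morphologyEx(m,cv2.MORPH_OPEN,cv2.getStructuringElement(cv2.MORPH_ELLIPSE,(9,9)))
    k,lab,st,ce=cv2.connectedComponentsWithStats(m)
    pa=proj(c,np.r_[ax,.114])[0]
    for i in range(1,k):
        if np.hypot(*(ce[i]-pa))<12:
            w=onplane(c,np.argwhere(lab==i)[:,::-1],.114);print('disc',ce[i].round(1),pa.round(1),'world',onplane(c,ce[i],.114).round(4),'area',st[i,4])
    # bystanders
    for i in range(0): pass
# spare mug from scene and top: points height .06..0.1 near fork
for n in C:
    P=cloud(C[n]).reshape(-1,3);k=(P[:,0]>.43)&(P[:,0]<.66)&(P[:,1]<-.085)&(P[:,1]>-.25)&(P[:,2]>.083)&(P[:,2]<.102);q=P[k]
    print(n,'mugrim',k.sum(),cv2.minEnclosingCircle((q[:,:2]*1000).astype(np.float32)),np.percentile(q[:,:2],[2,98],axis=0).round(3).tolist())
E
```

```text
Traceback (most recent call last):
  File "pose.py", line 11, in deck
    l=cv2.fitLine(w[k].astype(np.float32),cv2.DIST_HUBER,0,.001,.001).ravel();L.append((l,k.sum()))
      ~~~~~~~~~~~^^^^^^^^^^^^^^^^^^^^^^^^^^^^^^^^^^^^^^^^^^^^^^^^^^^^
cv2.error: OpenCV(4.12.0) /io/opencv/modules/imgproc/src/linefit.cpp:50: error: (-215:Assertion failed) count > 0 in function 'fitLine2D_wods'
```

```bash
sed -i 's/ctr=(.605,.07)/ctr=(.605,.093)/' pose.py; cat > m1.py <<'E'
from pose import *
C={}
for n,roi in (('top',(215,140,335,270)),('scene',(205,165,375,275))):
    c=C[n]=dict(np.load(f'/tmp/{n}.npz'));r=deck(c,roi);ctr,th=r[:2]
    R=np.array([[np.cos(th),-np.sin(th)],[np.sin(th),np.cos(th)]]);ax=ctr-R@[.05,0]
    print(n,'axis',ax.round(4),'th',round(th,4),*r[2:])
    print('  pred bore',(ax+R@[.014,-.053]).round(4),'notch',(ax+R@[0,-.132]).round(4),'post',(ax+R@[-.034,.05]).round(4))
    P=cloud(c);x0,y0,x1,y1=roi;sub=P[y0:y1,x0:x1].reshape(-1,3)
    for nm,q in (('pin',ax+R@[.014,-.053]),('post',ax+R@[-.034,.05])):
        k=(np.hypot(*(sub[:,:2]-q).T)<.025)&(sub[:,2]>.12)&(sub[:,2]<.175)
        s=sub[k]; print(nm,k.sum(),np.median(s,0).round(4) if k.any() else '',s[:,2].max().round(4) if k.any() else '')
        print('   pred px top',proj(c,np.r_[q,.155])[0].round(1))
    q=ax+R@[.145,0];k=(np.hypot(*(sub[:,:2]-q).T)<.07)&(abs(sub[:,2]-.153)<.012)
    e=cv2.minAreaRect((sub[k][:,:2]*1000).astype(np.float32));print('drum pred',q.round(4),'meas',np.round(e[0],1),np.round(e[1],1),sub[k][:,2].mean().round(4))
    g=c['color'].max(2);m=np.zeros(g.shape,np.uint8);m[y0:y1,x0:x1]=(g[y0:y1,x0:x1]<45);m=cv2.morphologyEx(m,cv2.MORPH_OPEN,cv2.getStructuringElement(cv2.MORPH_ELLIPSE,(9,9)))
    k,lab,st,ce=cv2.connectedComponentsWithStats(m)
    pa=proj(c,np.r_[ax,.114])[0]
    for i in range(1,k):
        if np.hypot(*(ce[i]-pa))<12: print('disc',ce[i].round(1),pa.round(1),'world',onplane(c,ce[i],.114).round(4),'area',st[i,4])
for n in C:
    P=cloud(C[n]).reshape(-1,3);k=(P[:,0]>.43)&(P[:,0]<.66)&(P[:,1]<-.065)&(P[:,1]>-.25)&(P[:,2]>.083)&(P[:,2]<.102);q=P[k]
    print(n,'mugrim',k.sum(),cv2.minEnclosingCircle((q[:,:2]*1000).astype(np.float32)),np.percentile(q[:,:2],[2,98],axis=0).round(3).tolist())
E
python3 m1.py
```

```text
top axis [0.5538 0.0924] th -0.0013 [ 0.     -0.0043  0.0008 -0.0004] [ 169.4  103.5 -169.4 -103.5] [np.int64(53), np.int64(75), np.int64(55), np.int64(87)]
  pred bore [0.5678 0.0394] notch [ 0.5537 -0.0396] post [0.5199 0.1425]
pin 24 [0.5654 0.0399 0.1525] 0.1634
   pred px top [278.3 209. ]
post 25 [0.5184 0.1419 0.1532] 0.1615
   pred px top [246.8 225.6]
drum pred [0.6988 0.0922] meas [698.9  91.8] [101.   99.4] 0.1456
disc [262.7 216.7] [262.3 216.5] world [[0.5532 0.0912 0.114 ]] area 280
scene axis [0.5574 0.089 ] th 0.0013 [ 0.0013  0.0066 -0.0013 -0.0023] [ 169.8  107.5 -169.8 -107.5] [np.int64(47), np.int64(100), np.int64(40), np.int64(106)]
  pred bore [0.5715 0.036 ] notch [ 0.5576 -0.043 ] post [0.5234 0.1389]
pin 64 [0.5715 0.0365 0.1426] 0.1573
   pred px top [267.  206.5]
post 58 [0.5249 0.1393 0.1405] 0.1584
   pred px top [267.6 177.4]
drum pred [0.7024 0.0892] meas [702.   93.2] [101.4 101. ] 0.1437
top mugrim 130 ((505.1398620605469, -132.1976776123047), 52.72911071777344) [[0.459, -0.173], [0.556, -0.092]]
scene mugrim 267 ((510.917724609375, -131.50872802734375), 48.82621383666992) [[0.476, -0.172], [0.559, -0.091]]
```

Request:
{"name": "play_rows", "arguments": {
  "xyz": [
    [-51, -32, 0],
    [-102, -63, 0],
    [-153, -95, 0],
    [-203, -126, 0],
    [-254, -158, 0],
    [-305, -189, 0],
    [-356, -221, 0],
    [-407, -252, 0],
    [-458, -284, 0],
    [-508, -315, 0]
  ],
  "rot": [
    [0, 0, 0.12],
    [0, 0, 0.24],
    [0, 0, 0.36],
    [0, 0, 0.48],
    [0, 0, 0.6],
    [0, 0, 0.72],
    [0, 0, 0.84],
    [0, 0, 0.95],
    [0, 0, 1.06],
    [0, 0, 1.166]
  ],
  "grip": [1, 1, 1, 1, 1, 1, 1, 1, 1, 1]
}}

```text
time_s: 1.35
eef_pos: [0.57, 0.0377, 0.2142]
eef_rot: [-0.0, 0.708, 0.706, -0.0]
wrist_force: [0.7, 1.6, 0.2]
opening: 0.998
grasp_force: 0.0
```

Request:
{"name": "play_rows", "arguments": {
  "xyz": [
    [0, 0, 20],
    [0, 0, 40],
    [0, 0, 60],
    [0, 0, 70],
    [0, 0, 77],
    [0, 0, 77],
    [0, 0, 77],
    [0, 0, 77],
    [0, 0, 77],
    [0, 0, 77]
  ],
  "rot": [
    [0, 0, 0],
    [0, 0, 0],
    [0, 0, 0],
    [0, 0, 0],
    [0, 0, 0],
    [0, 0, 0],
    [0, 0, 0],
    [0, 0, 0],
    [0, 0, 0],
    [0, 0, 0]
  ],
  "grip": "[1, 1, 0.8, 0.6, 0.5, 0.4, 0.3, 0.25, 0.2, 0])"
}}

```text
play_rows: Invalid argument: grip='[1, 1, 0.8, 0.6, 0.5, 0.4, 0.3, 0.25, 0.2, 0])' is not valid JSON
```

Request:
{"name": "play_rows", "arguments": {
  "xyz": [
    [0, 0, 0],
    [0, 0, 0],
    [0, 0, 0],
    [0, 0, 0],
    [0, 0, 0],
    [0, 0, 0],
    [0, 0, 0],
    [0, 0, 0],
    [0, 0, 0],
    [0, 0, 0]
  ],
  "rot": [
    [0, 0, 0],
    [0, 0, 0],
    [0, 0, 0],
    [0, 0, 0],
    [0, 0, 0],
    [0, 0, 0],
    [0, 0, 0],
    [0, 0, 0],
    [0, 0, 0],
    [0, 0, 0]
  ],
  "grip": [0, 0, 0, 0, 0, 0, 0, 0, 0, 0]
}}

```text
time_s: 2.6
eef_pos: [0.5693, 0.0395, 0.2146]
eef_rot: [-0.0, 0.707, 0.707, -0.0]
wrist_force: [0.5, 0.4, 0.3]
opening: -0.001
grasp_force: 0.0
```

The first call was malformed, so only the closing ran, in the air at z = 0.215, and nothing was touched. I reopen, then descend.

Request:
{"name": "play_rows", "arguments": {
  "xyz": [
    [0, 0, 0],
    [0, 0, 0],
    [0, 0, 0],
    [0, 0, 0],
    [-1, 0, 20],
    [-1, 0, 40],
    [-1, 0, 60],
    [-1, 0, 70],
    [-1, 0, 77],
    [-1, 0, 77]
  ],
  "rot": [
    [0, 0, 0],
    [0, 0, 0],
    [0, 0, 0],
    [0, 0, 0],
    [0, 0, 0],
    [0, 0, 0],
    [0, 0, 0],
    [0, 0, 0],
    [0, 0, 0],
    [0, 0, 0]
  ],
  "grip": [0.8, 0.8, 0.8, 0.8, 0.8, 0.8, 0.8, 0.8, 0.6, 0.4]
}}

```text
time_s: 3.85
eef_pos: [0.5693, 0.0385, 0.1375]
eef_rot: [-0.0, 0.707, 0.707, -0.0]
wrist_force: [0.3, 0.5, -0.7]
opening: 0.411
grasp_force: 0.0
```

Request:
{"name": "play_rows", "arguments": {
  "xyz": [
    [0, 0, 0],
    [0, 0, 0],
    [0, 0, 0],
    [0, 0, 0],
    [0, 0, 0],
    [0, 0, 0],
    [0, 0, 0],
    [0, 0, 0],
    [0, 0, 0],
    [0, 0, 0]
  ],
  "rot": [
    [0, 0, 0],
    [0, 0, 0],
    [0, 0, 0],
    [0, 0, 0],
    [0, 0, 0],
    [0, 0, 0],
    [0, 0, 0],
    [0, 0, 0],
    [0, 0, 0],
    [0, 0, 0]
  ],
  "grip": [0.35, 0.3, 0.25, 0.2, 0.1, 0, 0, 0, 0, 0]
}}

```text
time_s: 5.1
eef_pos: [0.569, 0.0383, 0.1386]
eef_rot: [-0.0, 0.707, 0.707, -0.0]
wrist_force: [-4.4, 0.1, 7.4]
opening: -0.001
grasp_force: 3.9
```

```bash
python3 - <<'E'
from h import *
c=cam('scene');s=c['color'][150:260,205:345,::-1];t=cam('top')
a=cv2.resize(s,None,fx=5,fy=5,interpolation=cv2.INTER_CUBIC);cv2.imwrite('pics/s1.png',a)
print(proj(c,[[.569,.038,.155],[.569,.038,.1],[.569,.038,.119]]))
E
```

```text
[[266.45086932 205.7354319 ]
 [267.14182662 220.49876019]
 [266.90811336 215.50200507]]
```

View pics/s1.png

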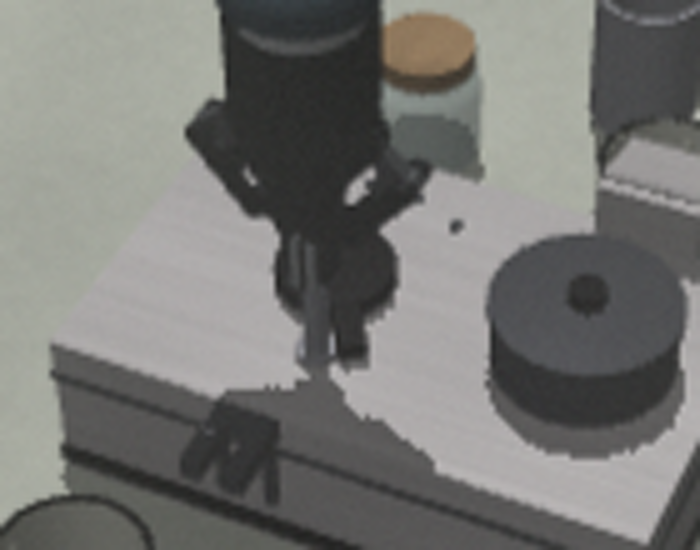

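The gripper is shut at about crop (315,300), apparently beside or in front of the pin. The light collar edge shows at (298,345). I check with depth.

```bash
python3 - <<'E'
from h import *
c=dict(np.load('/tmp/scene.npz'));P=cloud(c)
b=cv2.imread('pics/scene0.png')[:,:,1].astype(int);a=c['color'][:,:,1].astype(int)
for v in range(192,230,2):
    print(v,'B',*['%3d'%x for x in b[v,258:278]]);print('   A',*['%3d'%x for x in a[v,258:278]])
print('z (mm), y (mm), x')
for v in range(196,230,3):
    print(v,[tuple((P[v,u]*1000).round().astype(int)) for u in range(260,277,2)])
for n in ('top','scene'):
    c=dict(np.load(f'/tmp/{n}.npz'));P=cloud(c).reshape(-1,3);
    k=(abs(P[:,0]-.569)<.04)&(abs(P[:,1]-.03)<.05)&(P[:,2]>.117)&(P[:,2]<.16);q=P[k]
    for z in np.arange(.115,.16,.005):
        s=q[abs(q[:,2]-z)<.0025]
        if len(s): print(n,z.round(3),len(s),s.min(0).round(3),s.max(0).round(3))
E
```

```text
192 B 147 147 148 148 147 147 147 139  57  44  46  44  44  45  59 114 148 147 147 147
   A  52  49  49  49  49  48  47  45  45  47  45  46  45  45  49  48  47  46  47  47
194 B 150 148 150 147 145 147 148 140  64  49  53  50  48  47  53  64  68 108 108 133
   A 163 113  47  49  50  48  47  47  49  46  48  48  47  46  48  46  48  44  45  47
196 B 149 148 150 150 142 129  81  48  48  50  48  50  46  50  49  50  47  50  50  48
   A 169 164 115  56  48  51  58  48  48  48  45  47  50  47  47  47  47  47  46  47
198 B 149 150 144 103  50  49  49  49  49  49  51  49  50  47  49  49  50  50  53  50
   A 169 167 159  64  52  78  68  54  63  53  50  48  47  45  47  49  46  45  48  48
200 B 153 147  81  50  49  50  49  49  50  47  52  48  49  49  48  51  50  49  50  51
   A 171 165  93  50  51  78  67  50  79  72  55  49  47  48  46  52  54  53  52  51
202 B 149 136  51  49  48  51  50  50  49  51  47  52  54  53  50  50  50  48  50  50
   A 168 153  54  53  52  78  72  52  78  73  54  49  46  46  47  50  52  52  52  53
204 B 148 118  48  49  49  51  59  95 124 124 124  91  51  51  52  53  53 
[... 7111 characters left out ...]
), np.int64(95)), (np.int64(603), np.int64(21), np.int64(99))]
top 0.115 4 [0.544 0.067 0.117] [0.584 0.079 0.117]
top 0.12 18 [0.53  0.057 0.118] [0.58  0.08  0.122]
top 0.125 2 [0.549 0.067 0.123] [0.556 0.07  0.124]
scene 0.115 2 [0.569 0.069 0.117] [0.575 0.07  0.117]
scene 0.12 6 [0.569 0.033 0.118] [0.585 0.073 0.122]
scene 0.125 5 [0.57  0.031 0.123] [0.577 0.04  0.127]
scene 0.13 7 [0.569 0.031 0.128] [0.579 0.039 0.132]
scene 0.135 6 [0.57  0.031 0.133] [0.579 0.038 0.137]
scene 0.14 5 [0.569 0.031 0.138] [0.578 0.04  0.142]
scene 0.145 7 [0.57  0.032 0.143] [0.579 0.038 0.147]
scene 0.15 6 [0.569 0.03  0.148] [0.578 0.035 0.151]
scene 0.155 5 [0.566 0.029 0.153] [0.58  0.039 0.157]
```

Depth shows the pin unmoved. The closed fingertips rest on top of it at z of about 0.155, although the stated tip position would be 0.119. I raise, open and measure the actual tip height before descending again.

Request:
{"name": "play_rows", "arguments": {
  "xyz": [
    [0, 0, -20],
    [0, 0, -40],
    [0, 0, -40],
    [0, 0, -40],
    [0, 0, -40],
    [0, 0, -40],
    [0, 0, -40],
    [0, 0, -40],
    [0, 0, -40],
    [0, 0, -40]
  ],
  "rot": [
    [0, 0, 0],
    [0, 0, 0],
    [0, 0, 0],
    [0, 0, 0],
    [0, 0, 0],
    [0, 0, 0],
    [0, 0, 0],
    [0, 0, 0],
    [0, 0, 0],
    [0, 0, 0]
  ],
  "grip": [0, 0.5, 0.5, 0.5, 0.5, 0.5, 0.5, 0.5, 0.5, 0.5]
}}

```text
time_s: 6.45
eef_pos: [0.5693, 0.0385, 0.1776]
eef_rot: [0.0, 0.707, 0.707, 0.0]
wrist_force: [0.2, -0.1, -0.0]
opening: 0.5
grasp_force: 0.0
```

```bash
python3 - <<'E'
from h import *
c=cam('scene');P=cloud(c);o=readout.get_obs();print(o['eef_pos'],o['opening'])
a=cv2.resize(c['color'][110:240,200:360,::-1],None,fx=5,fy=4.6,interpolation=cv2.INTER_CUBIC);cv2.imwrite('pics/s2.png',a)
Q=P.reshape(-1,3);k=(abs(Q[:,1]-.036)<.02)&(abs(Q[:,0]-.57)<.09)&(Q[:,2]>.108);Q=Q[k]
for z in np.arange(.11,.3,.01):
    s=Q[abs(Q[:,2]-z)<.005]
    if len(s): print(z.round(3),len(s),np.sort((s[:,0]*1000).round().astype(int))[::max(1,len(s)//14)],s[:,1].min().round(3))
E
```

```text
[0.56931145 0.0385013  0.17762564] 0.49800216042218676
0.11 43 [564 568 572 573 575 577 578 582 586 588 589 591 592 595 597] 0.027
0.12 24 [565 565 568 569 570 570 571 572 574 575 575 575 576 576 576 577 578 582
 583 585 585 587 588 592] 0.033
0.13 13 [565 566 566 568 570 570 571 572 573 573 574 575 576] 0.032
0.14 14 [567 567 570 570 571 572 572 574 574 574 575 576 576 577] 0.032
0.15 20 [564 564 564 566 567 567 568 568 568 569 569 570 571 572 573 573 575 575
 576 577] 0.03
0.16 7 [568 570 570 574 574 574 577] 0.031
0.19 1 [548] 0.035
0.2 25 [539 542 543 544 546 547 548 548 548 549 549 549 549 549 550 550 550 594
 594 595 599 599 600 600 603] 0.027
0.21 43 [535 539 543 549 549 550 550 594 595 596 599 601 603 605 606] 0.025
0.22 52 [536 539 544 545 548 549 549 550 593 596 598 599 601 603 604 605 606 606] 0.025
0.23 40 [538 540 545 547 547 547 548 549 549 550 550 550 551 551 593 596 598 599
 602 606] 0.026
0.24 69 [518 526 530 538 540 544 547 547 548 549 597 599 602 606 607 612 619 624] 0.024
0.25 121 [516 520 524 527 529 531 542 550 594 599 602 603 607 612 619 626] 0.024
0.26 102 [511 518 522 525 527 544 553 591 596 599 600 601 616 622 628] 0.021
0.27 118 [509 519 522 524 547 554 562 571 585 593 596 598 600 624 630] 0.019
0.28 116 [507 514 520 522 547 554 558 564 572 583 593 595 621 629 635] 0.018
0.29 167 [506 515 520 527 545 558 567 582 589 593 602 618 624 630 636 638] 0.017
```

View pics/s2.png

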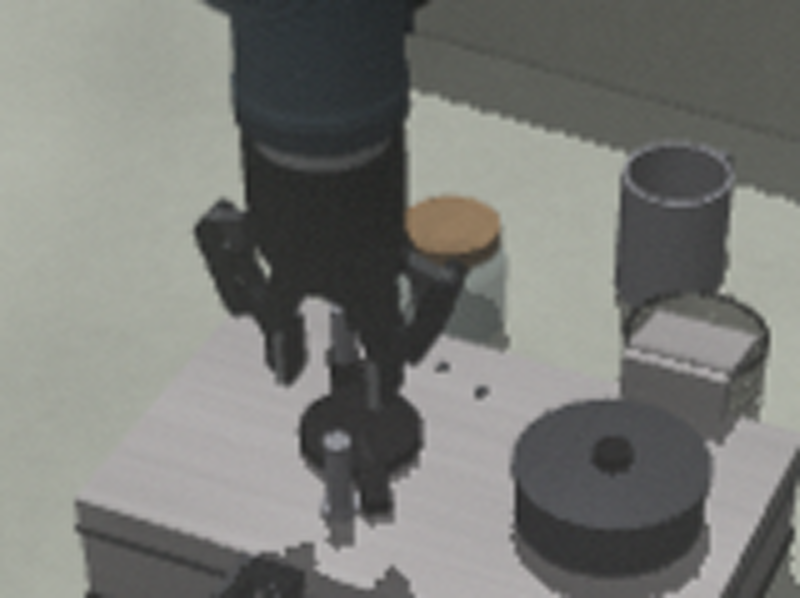

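The scene view shows the fingers straddling the pin, whose top is at crop (337,440). The finger gap is centred on it in x and y within about 1 mm. The tips are at z of about 0.195 with the TCP reported at 0.178, so the real tips stand about 17 mm behind the reported TCP. I descend accordingly.

Request:
{"name": "play_rows", "arguments": {
  "xyz": [
    [0, 0, 20],
    [0, 0, 40],
    [0, 0, 55],
    [0, 0, 66],
    [0, 0, 73],
    [0, 0, 73],
    [0, 0, 73],
    [0, 0, 73],
    [0, 0, 73],
    [0, 0, 73]
  ],
  "rot": [
    [0, 0, 0],
    [0, 0, 0],
    [0, 0, 0],
    [0, 0, 0],
    [0, 0, 0],
    [0, 0, 0],
    [0, 0, 0],
    [0, 0, 0],
    [0, 0, 0],
    [0, 0, 0]
  ],
  "grip": [0.5, 0.5, 0.5, 0.5, 0.5, 0.5, 0.35, 0.3, 0.25, 0.22]
}}

```text
time_s: 7.75
eef_pos: [0.5694, 0.0385, 0.1048]
eef_rot: [0.0, 0.707, 0.707, 0.0]
wrist_force: [0.2, -0.1, 0.1]
opening: 0.218
grasp_force: 0.0
```

Request:
{"name": "play_rows", "arguments": {
  "xyz": [
    [0, 0, 0],
    [0, 0, 0],
    [0, 0, 0],
    [0, 0, 0],
    [0, 0, 0],
    [0, 0, 0],
    [0, 0, 0],
    [0, 0, 0],
    [0, 0, 0],
    [0, 0, 0]
  ],
  "rot": [
    [0, 0, 0],
    [0, 0, 0],
    [0, 0, 0],
    [0, 0, 0],
    [0, 0, 0],
    [0, 0, 0],
    [0, 0, 0],
    [0, 0, 0],
    [0, 0, 0],
    [0, 0, 0]
  ],
  "grip": [0.2, 0.18, 0.16, 0.14, 0.1, 0, 0, 0, 0, 0]
}}

```text
time_s: 9.0
eef_pos: [0.5685, 0.0385, 0.1046]
eef_rot: [-0.001, 0.707, 0.708, -0.001]
wrist_force: [-5.8, -0.5, 5.9]
opening: 0.143
grasp_force: 58.3
```

Gripped at opening 0.143 and 58 N. The 5.8 N force in x suggests the pin leans on the bore's +x wall by about 1 mm. I lift it straight up.

Request:
{"name": "play_rows", "arguments": {
  "xyz": [
    [0, -1, -3],
    [0, -1.5, -8],
    [0, -1.5, -16],
    [0, -1.5, -26],
    [0, -1.5, -36],
    [0, -1.5, -46],
    [0, -1.5, -56],
    [0, -1.5, -65],
    [0, -1.5, -65],
    [0, -1.5, -65]
  ],
  "rot": [
    [0, 0, 0],
    [0, 0, 0],
    [0, 0, 0],
    [0, 0, 0],
    [0, 0, 0],
    [0, 0, 0],
    [0, 0, 0],
    [0, 0, 0],
    [0, 0, 0],
    [0, 0, 0]
  ],
  "grip": [0, 0, 0, 0, 0, 0, 0, 0, 0, 0]
}}

```text
time_s: 10.25
eef_pos: [0.5675, 0.0385, 0.1693]
eef_rot: [-0.0, 0.707, 0.707, -0.0]
wrist_force: [-0.3, -0.9, -0.8]
opening: 0.147
grasp_force: 58.4
```

Request:
{"name": "play_rows", "arguments": {
  "xyz": [
    [-5, -2, 0],
    [-14, -4, 0],
    [-24, -6, 0],
    [-34, -8, 0],
    [-44, -10, 0],
    [-54, -12, 0],
    [-64, -13, 0],
    [-74, -14, 0],
    [-79, -14, 0],
    [-79, -14, 0]
  ],
  "rot": [
    [0, 0, 0],
    [0, 0, 0],
    [0, 0, 0],
    [0, 0, 0],
    [0, 0, 0],
    [0, 0, 0],
    [0, 0, 0],
    [0, 0, 0],
    [0, 0, 0],
    [0, 0, 0]
  ],
  "grip": [0, 0, 0, 0, 0, 0, 0, 0, 0, 0]
}}

```text
time_s: 11.5
eef_pos: [0.5539, -0.0408, 0.1696]
eef_rot: [-0.0, 0.707, 0.707, 0.0]
wrist_force: [0.8, -0.5, -0.5]
opening: 0.145
grasp_force: 58.4
```

```bash
python3 - <<'E'
from h import *
c=cam('scene');P=cloud(c);o=readout.get_obs();print(np.round(o['eef_pos'],4),o['opening'],o['wrist_force'].round(1) if hasattr(o['wrist_force'],'round') else o['wrist_force'])
a=cv2.resize(c['color'][170:270,205:345,::-1],None,fx=5.5,fy=5.5,interpolation=cv2.INTER_CUBIC);cv2.imwrite('pics/s3.png',a)
Q=P.reshape(-1,3);k=(abs(Q[:,1]+.045)<.022)&(abs(Q[:,0]-.557)<.05)&(Q[:,2]>.09);Q=Q[k]
for z in np.arange(.095,.19,.01):
    s=Q[abs(Q[:,2]-z)<.005]
    if len(s): print(z.round(3),len(s),np.sort((s[:,0]*1000).round().astype(int))[::max(1,len(s)//14)],s[:,1].min().round(3))
print(proj(c,[[.5556,-.0415,.1],[.5576,-.043,.1]]))
E
```

```text
[ 0.5539 -0.0405  0.1695] 0.14665689347129862 [ 0.7  0.4 -0.2]
0.095 101 [537 540 542 545 548 549 550 562 564 567 569 572 573 573 574] -0.058
0.105 36 [540 542 543 544 545 546 547 548 549 550 556 564 566 567 569 571 572 573] -0.057
0.125 4 [552 555 557 559] -0.043
0.135 10 [553 556 556 556 557 558 559 559 559 560] -0.043
0.145 9 [554 554 556 556 556 557 557 559 560] -0.043
0.155 5 [555 557 558 558 560] -0.047
0.165 20 [546 546 549 549 551 553 557 558 559 559 562 562 562 562 563 563 564 565
 566 566] -0.05
0.175 19 [551 553 553 554 554 554 555 555 557 558 558 560 560 561 562 562 562 562
 563] -0.05
0.185 17 [542 544 547 548 548 549 549 549 552 554 555 557 558 561 565 567 568] -0.052
[[248.85278539 239.49108134]
 [249.27747501 240.13428276]]
```

View pics/s3.png

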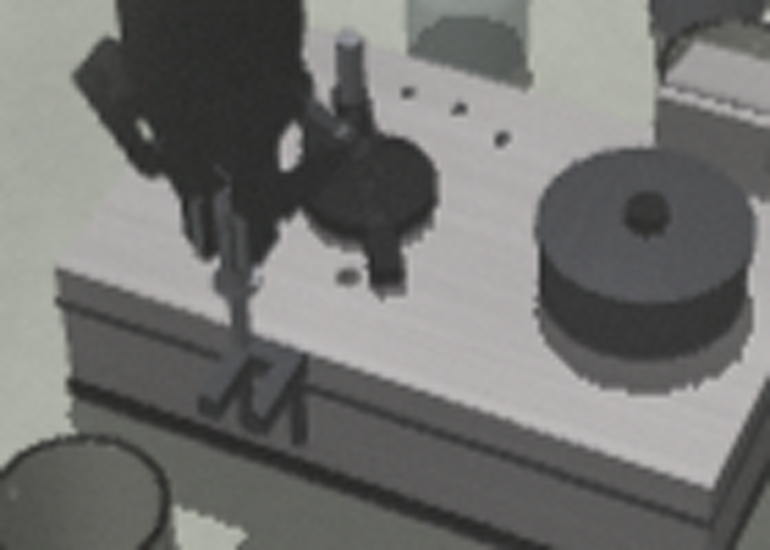

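The bore is empty at crop (347,277). The shank hangs over the slot at (238,340) and is centred in x, at 556.5 against a slot centre of 556. I lower it.

Request:
{"name": "play_rows", "arguments": {
  "xyz": [
    [0, 0, 8],
    [0, 0, 16],
    [0, 0, 22],
    [0, 0, 28],
    [0, 0, 34],
    [0, 0, 40],
    [0, 0, 46],
    [0, 0, 52],
    [0, 0, 58],
    [0, 0, 58]
  ],
  "rot": [
    [0, 0, 0],
    [0, 0, 0],
    [0, 0, 0],
    [0, 0, 0],
    [0, 0, 0],
    [0, 0, 0],
    [0, 0, 0],
    [0, 0, 0],
    [0, 0, 0],
    [0, 0, 0]
  ],
  "grip": [0, 0, 0, 0, 0, 0, 0, 0, 0, 0]
}}

```text
time_s: 12.8
eef_pos: [0.5534, -0.0404, 0.1109]
eef_rot: [-0.001, 0.707, 0.707, -0.0]
wrist_force: [-0.1, 0.1, -1.3]
opening: 0.148
grasp_force: 58.4
```

Request:
{"name": "play_rows", "arguments": {
  "xyz": [
    [0, 0, 2],
    [0, 0, 4],
    [0, 0, 6],
    [0, 0, 6.5],
    [0, 0, 6.5],
    [0, 0, 6.5],
    [0, 0, 6.5],
    [0, 0, 6.5],
    [0, 0, 6.5],
    [0, 0, 6.5]
  ],
  "rot": [
    [0, 0, 0],
    [0, 0, 0],
    [0, 0, 0],
    [0, 0, 0],
    [0, 0, 0],
    [0, 0, 0],
    [0, 0, 0],
    [0, 0, 0],
    [0, 0, 0],
    [0, 0, 0]
  ],
  "grip": [0, 0, 0, 0, 0.16, 0.18, 0.22, 0.3, 0.4, 0.5]
}}

```text
time_s: 14.05
eef_pos: [0.5539, -0.0405, 0.1051]
eef_rot: [0.0, 0.707, 0.707, 0.0]
wrist_force: [0.6, -0.2, 0.7]
opening: 0.498
grasp_force: 0.0
```

Request:
{"name": "play_rows", "arguments": {
  "xyz": [
    [0, 0, 0],
    [0, 0, 0],
    [0, 0, -10],
    [0, 0, -25],
    [0, 0, -45],
    [0, 0, -65],
    [0, 0, -85],
    [0, 0, -105],
    [0, 0, -110],
    [0, 0, -110]
  ],
  "rot": [
    [0, 0, 0],
    [0, 0, 0],
    [0, 0, 0],
    [0, 0, 0],
    [0, 0, 0],
    [0, 0, 0],
    [0, 0, 0],
    [0, 0, 0],
    [0, 0, 0],
    [0, 0, 0]
  ],
  "grip": [0.5, 0.5, 0.5, 0.5, 0.5, 0.5, 0.5, 0.5, 0.5, 0.5]
}}

```text
time_s: 15.3
eef_pos: [0.554, -0.0405, 0.2156]
eef_rot: [0.0, 0.707, 0.707, 0.0]
wrist_force: [-0.3, 0.5, -0.2]
opening: 0.495
grasp_force: 0.0
```

```bash
python3 - <<'E'
from h import *
c=cam('scene');P=cloud(c);o=readout.get_obs();print(np.round(o['eef_pos'],4),o['opening'])
a=cv2.resize(c['color'][130:270,195:355,::-1],None,fx=4.2,fy=4.2,interpolation=cv2.INTER_CUBIC);cv2.imwrite('pics/s4.png',a)
Q=P.reshape(-1,3)
for nm,x,y in (('pin',.557,-.04),('post',.524,.139)):
  q=Q[(abs(Q[:,1]-y)<.018)&(abs(Q[:,0]-x)<.018)&(Q[:,2]>.108)&(Q[:,2]<.165)]
  for z in np.arange(.12,.165,.01):
    s=q[abs(q[:,2]-z)<.005]
    if len(s): print(nm,z.round(3),len(s),s.min(0).round(3),s.max(0).round(3))
E
```

```text
[ 0.5536 -0.0404  0.2149] 0.4981943734860115
pin 0.12 14 [ 0.55  -0.047  0.116] [ 0.562 -0.038  0.124]
pin 0.13 16 [ 0.551 -0.048  0.125] [ 0.562 -0.037  0.135]
pin 0.14 17 [ 0.551 -0.047  0.135] [ 0.562 -0.034  0.145]
pin 0.15 28 [ 0.549 -0.049  0.146] [ 0.561 -0.034  0.155]
pin 0.16 3 [ 0.557 -0.047  0.155] [ 0.558 -0.034  0.157]
post 0.12 9 [0.527 0.128 0.115] [0.537 0.146 0.125]
post 0.13 5 [0.527 0.138 0.126] [0.53  0.145 0.133]
```

View pics/s4.png

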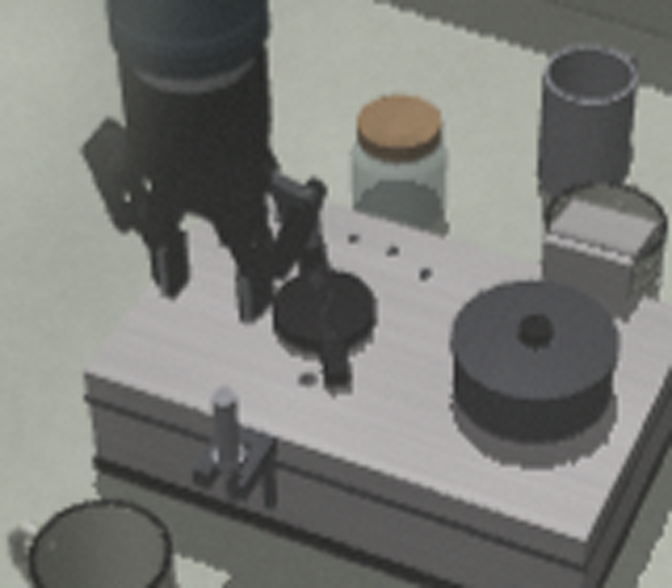

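The pin hangs upright in the fork, its top at crop (225,395) and z of about 0.155, and has been let go. Next I go over the post, turned 34° so that the fingers close along the tangent.

Request:
{"name": "play_rows", "arguments": {
  "xyz": [
    [20, -4, 0],
    [45, -9, 0],
    [75, -14, 0],
    [105, -20, 0],
    [135, -26, 0],
    [160, -30, 0],
    [175, -33, 0],
    [182, -34.4, 0],
    [182, -34.4, 0],
    [182, -34.4, 0]
  ],
  "rot": [
    [0, 0, -0.1],
    [0, 0, -0.2],
    [0, 0, -0.3],
    [0, 0, -0.4],
    [0, 0, -0.5],
    [0, 0, -0.593],
    [0, 0, -0.593],
    [0, 0, -0.593],
    [0, 0, -0.593],
    [0, 0, -0.593]
  ],
  "grip": [0.5, 0.5, 0.5, 0.5, 0.5, 0.5, 0.5, 0.5, 0.5, 0.5]
}}

```text
time_s: 16.6
eef_pos: [0.5195, 0.1408, 0.215]
eef_rot: [0.0, 0.47, 0.883, -0.0]
wrist_force: [-0.3, -0.2, 0.6]
opening: 0.497
grasp_force: 0.0
```

```bash
python3 - <<'E'
from h import *
c=cam('scene');P=cloud(c);o=readout.get_obs();print(np.round(o['eef_pos'],4),o['eef_rot'],o['opening'])
Q=P.reshape(-1,3)
q=Q[(abs(Q[:,1]-.139)<.02)&(abs(Q[:,0]-.524)<.02)&(Q[:,2]>.118)&(Q[:,2]<.165)]
print('post',len(q),q.min(0).round(3),q.max(0).round(3),np.median(q,0).round(3))
q=Q[(abs(Q[:,1]-.14)<.05)&(abs(Q[:,0]-.52)<.06)&(Q[:,2]>.21)&(Q[:,2]<.25)]
for z in np.arange(.215,.25,.01):
    s=q[abs(q[:,2]-z)<.005]
    print(z.round(3),[tuple((p*1000).astype(int).tolist()) for p in s[::max(1,len(s)//12)][:,:2]])
E
```

```text
[0.5195 0.1407 0.215 ] [ 3.78120384e-05  4.69776754e-01  8.82785245e-01 -1.09361838e-04] 0.4977545846994137
post 59 [0.516 0.135 0.12 ] [0.53  0.151 0.157] [0.524 0.14  0.143]
0.215 []
0.225 []
0.235 [(536, 157), (537, 154), (536, 155), (549, 154), (544, 145), (547, 145), (549, 146), (499, 119), (543, 146), (546, 147), (500, 121), (506, 117), (508, 118), (505, 117), (505, 123)]
0.245 [(537, 155), (550, 151), (545, 143), (550, 146), (553, 152), (499, 119), (545, 144), (548, 148), (495, 117), (499, 119), (504, 120), (544, 145), (551, 143), (503, 113), (505, 120), (497, 117), (507, 115)]
```

Request:
{"name": "play_rows", "arguments": {
  "xyz": [
    [0, 0, 20],
    [0, 0, 40],
    [0, 0, 60],
    [0, 0, 80],
    [0, 0, 95],
    [0, 0, 105],
    [0, 0, 109],
    [0, 0, 109],
    [0, 0, 109],
    [0, 0, 109]
  ],
  "rot": [
    [0, 0, 0],
    [0, 0, 0],
    [0, 0, 0],
    [0, 0, 0],
    [0, 0, 0],
    [0, 0, 0],
    [0, 0, 0],
    [0, 0, 0],
    [0, 0, 0],
    [0, 0, 0]
  ],
  "grip": [0.5, 0.5, 0.5, 0.5, 0.5, 0.5, 0.5, 0.35, 0.25, 0.2]
}}

```text
time_s: 17.9
eef_pos: [0.5201, 0.1417, 0.1068]
eef_rot: [0.001, 0.469, 0.883, 0.001]
wrist_force: [1.1, 0.8, -0.6]
opening: 0.202
grasp_force: 1.1
```

Request:
{"name": "play_rows", "arguments": {
  "xyz": [
    [0, 0, 0],
    [0, 0, 0],
    [0, 0, 0],
    [0, 0, 0],
    [0, 0, 0],
    [0, 0, 0],
    [0, 0, 0],
    [0, 0, 0],
    [0, 0, 0],
    [0, 0, 0]
  ],
  "rot": [
    [0, 0, 0],
    [0, 0, 0],
    [0, 0, 0],
    [0, 0, 0],
    [0, 0, 0],
    [0, 0, 0],
    [0, 0, 0],
    [0, 0, 0],
    [0, 0, 0],
    [0, 0, 0]
  ],
  "grip": [0.18, 0.16, 0.12, 0, 0, 0, 0, 0, 0, 0]
}}

```text
time_s: 19.15
eef_pos: [0.5213, 0.1425, 0.1071]
eef_rot: [0.002, 0.469, 0.883, 0.002]
wrist_force: [6.1, 5.8, -1.4]
opening: 0.14
grasp_force: 58.4
```

Gripped at opening 0.140. I sweep the first half of the arc, turning the tool with the dial.

Request:
{"name": "play_rows", "arguments": {
  "xyz": [
    [0.3, 5.4, 0],
    [0, 9, 0],
    [-0.6, 12.5, 0],
    [-1.3, 16.1, 0],
    [-2.3, 19.5, 0],
    [-3.4, 22.9, 0],
    [-4.8, 26.3, 0],
    [-6.4, 29.5, 0],
    [-8.1, 32.6, 0],
    [-10.1, 35.7, 0]
  ],
  "rot": [
    [0, 0, 0.06],
    [0, 0, 0.12],
    [0, 0, 0.18],
    [0, 0, 0.24],
    [0, 0, 0.3],
    [0, 0, 0.36],
    [0, 0, 0.42],
    [0, 0, 0.48],
    [0, 0, 0.54],
    [0, 0, 0.6]
  ],
  "grip": [0, 0, 0, 0, 0, 0, 0, 0, 0, 0]
}}

```text
time_s: 20.4
eef_pos: [0.554, 0.1529, 0.1068]
eef_rot: [-0.0, 0.71, 0.704, -0.001]
wrist_force: [-5.1, -1.3, 5.7]
opening: 0.144
grasp_force: 59.3
```

Request:
{"name": "play_rows", "arguments": {
  "xyz": [
    [-0.1, 3.6, 0],
    [-0.4, 7.2, 0],
    [-1, 10.7, 0],
    [-1.7, 14.3, 0],
    [-2.7, 17.7, 0],
    [-3.9, 21.1, 0],
    [-5.2, 24.5, 0],
    [-6.8, 27.7, 0],
    [-8.5, 30.8, 0],
    [-9.8, 32.9, 0]
  ],
  "rot": [
    [0, 0, 0.06],
    [0, 0, 0.12],
    [0, 0, 0.18],
    [0, 0, 0.24],
    [0, 0, 0.3],
    [0, 0, 0.36],
    [0, 0, 0.42],
    [0, 0, 0.48],
    [0, 0, 0.54],
    [0, 0, 0.58]
  ],
  "grip": [0, 0, 0, 0, 0, 0, 0, 0, 0, 0]
}}

```text
time_s: 21.65
eef_pos: [0.5866, 0.1433, 0.1068]
eef_rot: [-0.0, 0.881, 0.472, -0.001]
wrist_force: [-4.1, 1.0, 5.8]
opening: 0.145
grasp_force: 59.3
```

```bash
python3 - <<'E'
from h import *
c=cam('scene');t=cam('top');P=cloud(c);o=readout.get_obs();p=np.array(o['eef_pos']);f=np.array(o['wrist_force'])
d=p[:2]-[.5545,.0925];a=np.arctan2(d[1],d[0]);print(p.round(4),o['opening'],o['grasp_force'],'phi',np.radians(124.2)-a,'r',np.hypot(*d))
u=d/np.hypot(*d);print('F',f.round(1),'rad',f[:2]@u,'tang cw',f[:2]@[u[1],-u[0]])
A=cv2.resize(c['color'][150:270,195:375,::-1],(780,520),interpolation=cv2.INTER_CUBIC);cv2.imwrite('pics/s5.png',A)
Q=P.reshape(-1,3);q=Q[(abs(Q[:,1]+.04)<.018)&(abs(Q[:,0]-.557)<.018)&(Q[:,2]>.12)&(Q[:,2]<.165)];print('pin',q.min(0).round(3),q.max(0).round(3))
# dark dial pts: tail direction
g=c['color'].max(2);k=(g<62)&(abs(P[...,2]-.113)<.005)&(np.hypot(P[...,0]-.557,P[...,1]-.09)<.075)&(np.hypot(P[...,0]-.557,P[...,1]-.09)>.042)&(P[...,1]<.09)
q=P[k];d=q[:,:2].mean(0)-[.557,.09] if k.any() else None;print('tail',k.sum(),d,None if d is None else np.degrees(np.arctan2(d[1],d[0])))
E
```

```text
[0.5867 0.1433 0.1069] 0.1425329788270495 59.266648292541504 phi 1.1624293480270722 r 0.060137684807792226
F [-4.8  0.5  6.7] rad -2.1472339870512545 tang cw -4.276862541407528
pin [ 0.548 -0.048  0.12 ] [ 0.564 -0.033  0.159]
tail 34 [-0.02939991 -0.0434324 ] -124.09454559261506
```

View pics/s5.png

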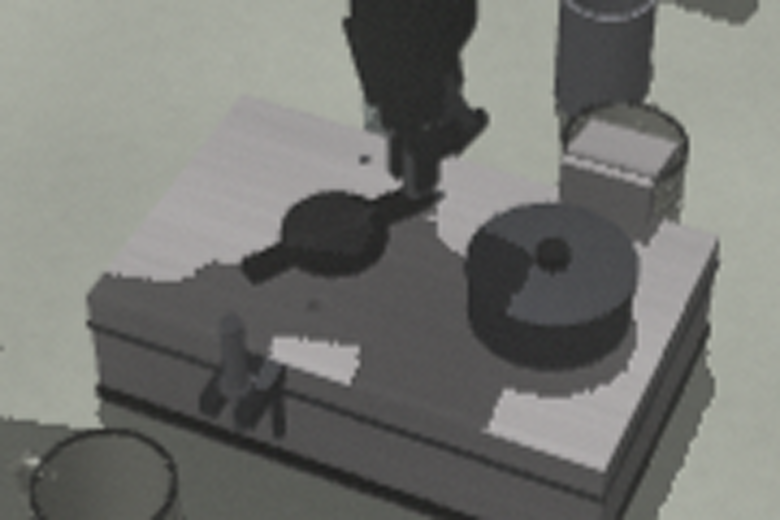

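The scene view shows the tail at crop (262,265), about 68° from rest. The post is held in the fingers at (420,180) and the pin still hangs upright in the fork at (232,350). By the TCP the dial stands at about 1.16 rad, inside the third position, and the pull on it is steady. I hand in.

```bash
python3 -c "
from bench import ctrl
print(ctrl.hand_in())"
```

```text
the job is handed in; nothing more can be done
None
```

The job is handed in at about 22 s: the pin hangs upright and released in the fork, and the fingers hold the dial's post at about 1.16 rad, inside the third position; I steered clear of the mugs, jug, jar, saucer and spoon but did not re-measure them at the end.

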